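Clear the butcher's bench scale and zero it

TASK

With the scraper block, gently wipe the three bone chips off the scale's platter into the catch tray beside it, keeping your fingers off the chips, and stand the scraper back upright on the counter, clear of the scale and the tray. Then zero the scale on its indicator head: gently push the square key fully down, then the round key, then the long bar key, one at a time, letting each spring back up before the next. Leave the jar, bowl and cup where they are.

Things in the scene. Friction and masses are not known exactly. Their poses are not given: they have to be found in the camera images.
- scale: Bench scale, grey base with a flat rimless steel platter, 200 mm (its x) by 220 mm (its y), top 75 mm above the counter. Origin on the counter below the platter's centre, z up. The catch tray is on its -y side. The platter sits on a spring and gives about 1 mm per 4 N, 6 mm at most; more than 25 N on it is rough.
- tray: Fixed open aluminium catch tray, 220 mm (x) by 140 mm (y), 45 mm high, walls 4 mm, floor about 4 mm; its +y rim is tucked 12 mm under the platter's -y edge and it is turned with the scale. Origin at the centre of its underside.
- scraper: Loose white plastic scraper block, 130 to 250 g, standing on its foot: foot 160 mm long (its x), 36 mm wide (its y), 14 mm high, square edged; on top a grip rib 120 mm long, 20 mm thick (y), from 14 to 55 mm above the underside. Origin at the centre of the underside, z up. It stands on the counter on the +y side of the scale.
- chip_a: Bone chip, round slice 24 mm in diameter, 10 mm thick, 12 g, flat on the platter. Origin at the centre of its underside. All the chips lie within 70 mm of the platter's centre in the scale's x, and within 70 mm in its y.
- chip_b: Bone chip, 26 x 14 x 10 mm, 12 g, flat on the platter. Origin at the centre of its underside.
- chip_c: Bone chip, 20 x 17 x 10 mm, 12 g, flat on the platter. Origin at the centre of its underside.
- indicator: Fixed stand: 120 mm square foot, telescopic pole, grey head with 3 white keys. Origin under the foot, z up, -x side to the robot. Its flat key panel slopes 25 degrees, facing up and to -x, rising to +x. The panel's height P over the origin is 120 to 160 mm, set by hand, different every time and NOT in the readings: find it by touch or sight. Clamp holds 80 N. Over 25 N on the indicator is rough.
- key_square (a joint): Square key, 26 x 26 mm, on the upper part of the panel, right as seen from the robot. In the indicator's frame its top's centre is at x = +17.5 mm, y = -34 mm, z = P + 19.2 mm. Stands 10 mm proud of the panel. Joint: 0 = up, 0.005 m = fully pressed, moving square into the sloping panel; the spring starts at about 0.8 N, 4.5 N fully down.
- key_round (a joint): Round key, 28 mm in diameter, on the upper part of the panel, left as seen from the robot. In the indicator's frame its top's centre is at x = +17.5 mm, y = +34 mm, z = P + 19.2 mm. Stands 10 mm proud of the panel. Joint: 0 = up, 0.005 m = fully pressed, moving square into the sloping panel; the spring starts at about 0.8 N, 4.5 N fully down.
- key_bar (a joint): Long bar key, 70 mm wide (y) by 22 mm along the slope, on the lower part of the panel. In the indicator's frame its top's centre is at x = -31.4 mm, y = 0, z = P - 3.6 mm. Stands 10 mm proud of the panel. Joint: 0 = up, 0.005 m = fully pressed, moving square into the sloping panel; the spring starts at about 0.8 N, 4.5 N fully down.
- jar: Bystander: amber jar, 64 mm in diameter, 90 mm high, beyond the scale. Origin at the centre of its underside.
- bowl: Bystander: white bowl, 110 mm in diameter, 50 mm high, beyond the scale. Origin at the centre of its underside.
- cup: Bystander: steel cup, 68 mm in diameter, 75 mm high, beyond the tray. Origin at the centre of its underside.
Not all that is in view belongs to the job. What is shaped like the indicator but yellow is not meant. Several things have the shape of the scraper; the one meant has the colours described above.

How it is judged:
By the outcome, as a careful person would: the job done as asked, in the order asked, and still so for the second after the job is handed in, with the robot touching nothing.
It also fails if it takes over 72 s, if anything falls off the work surface, if the arm or the gripper's body presses on something with over 40 N, if the wrist force passes 120 N, or if a joint passes its speed limit or range.

ROBOT

A 6-joint arm with a two-finger parallel gripper is mounted at the origin on the work surface. World frame = base frame: x ahead of the robot, y to its left, z up, the work surface at z = 0. Lengths are in m, angles in rad, forces in N, time in s.
With the tool pointing down it reaches from about 0.3 to 0.775 m from the base axis. Payload 14.6 kg.
Tool frame: the origin (TCP) lies midway between the tips of the shut fingers; the grasp point (between the pads) lies 19 mm behind it (ctrl.tcp_to_grasp is the z of the grasp point in the tool frame, in m); z points along the fingers, y is the line along which they close (so a half turn about z gives the same grasp; the last joint's range is limited). The gripper opens to 94 mm and grips with 3 to 60 N. Pads are 16 mm wide; open, the fingers measure 119 mm over their backs; the gripper's body (75 mm by 177 mm) begins 78 mm behind the grasp point.
Start: joints at [1.241, 0.3, 1.521, -0, 1.321, -0.067], TCP at [0.143, 0.531, 0.205] pointing down, gripper open.
Joint ranges: [-3.03, 3.03], [-0.79, 2.21], [0.23, 2.52], [-1.04, 4.18], [0, 3.07], [-2.55, 2.55]. Speed limits (rad/s): [2.22, 2.22, 2.57, 3.14, 3.14, 3.14].

INTERFACE

Orientations are given as [roll, pitch, yaw] about the fixed x, y, z axes, in that order (R = Rz(yaw) Ry(pitch) Rx(roll)).
In Python, from station import monitor, camera, ctrl gives the robot as it stands.
- The arm moves only by the tool apply_moves, never from a script. Its argument "plan" is one flat list of numbers, 4 for each row, row after row: the shift along the tool's x, y, z in mm, then the turn about the tool's z in rad. In form: [dx, dy, dz, spin, dx, dy, dz, spin, ...]. A call has 1 to 20 rows; each row shifts and turns the commanded pose from where the row before left it, along the tool's axes as they then stand; what a row does not reach is not made up. A row lasts 1/10 s, in which the tool goes at most 50 mm and 8.59 degrees, less where a joint would pass 70% of its speed; a pose out of reach is approached as far as the arm can. A call is refused whole if a number of a shift passes 50 or a number of a turn 0.15, either way. A call with a gripper value outside its range is refused whole. "hand" is the gripper command: -1 is shut, 1 is fully open, values between are in proportion, set as the call begins (left out, the last holds). The fingers move at their own pace and stop on an object; "squeeze" is the grip in N (left out, the last holds). Time passes only in rows, so rows that do not move let the fingers close. It gives the time, the measured TCP pose, the force, the opening and the grip force at its end, in the units of the state.
- monitor.get_obs(): the state, without advancing time (a new reading comes with each control period).
- camera(name): name is "side" or "top" or "wrist"; returns a dict with "image" (480x640x3 uint8, red, green, blue), "range_z" (480x640 float32, m along the optical axis (not along the pixel's ray), 0 where there is no reading), "mtx" (3x3 intrinsics, pixels), "rvec" (rotation vector, rad) and "tvec" (3), from world to camera coordinates, as OpenCV has them. Camera axes: x right, y down, z forward; pixel columns grow to the right and rows downward; lengths in m; the calibration is good to about 2 mm. The wrist camera is an equidistant fisheye: a pixel r from the principal point sees the ray r / f radians off the axis. A picture is of the moment at which its call begins.
- ctrl.hand_in(): hands the job in; it is judged then, once.
The state is a dict: "time_s": time; "qpos": joint angles; "joint_vel": joint speeds; "tau": joint torques, N m; "ee_pos": TCP position; "eef_rot": TCP orientation; "force": force on the tool from outside, world axes, zero at the start; "moment": the same for the moment, N m; "grip_width": finger opening in m; "grip_force": force on a finger pad.
Only numpy, scipy, OpenCV 4.12 (cv2) and the standard library are available. Lean on these libraries where they do the work, as an engineer would, in place of code of your own. Each camera call takes 0.05 s, during which the arm holds its last target. There are 200 camera calls.

## Working session

There is one attempt and no reset: what is moved stays moved. The work goes in short steps, Python scripts to look and compute and a tool call to move; the robot and the scene stay as the last step left them, time stands still between calls to the robot, and variables do not carry over. Pictures are saved under pics/ and viewed, at most 10 in all, crops included, and the job is handed in when it is done.

Besides the shell and the picture viewer there is one more tool, called after "Emit:" as a command line: name --argument value ..., lists and objects as JSON in quotes. apply_moves: Moves the arm, as the interface text tells. Its arguments: {"type":"object","properties":{"plan":{"type":"array","items":{"type":"number"}},"hand":{"type":"number"},"squeeze":{"type":"number"}},"required":["plan"]}

```bash
ls; mkdir -p pics
cat > h.py <<'E'
from station import monitor,camera,ctrl
import numpy as np,cv2
def snap(n,f):
    c=camera(n); cv2.imwrite('pics/'+f+'.png',c['image'][:,:,::-1]); np.savez('pics/'+f+'.npz',**{k:np.array(v) for k,v in c.items()}); return c
def load(f): return dict(np.load('pics/'+f+'.npz'))
def pts(c):
    z=c['range_z'];K=c['mtx'];R=cv2.Rodrigues(c['rvec'])[0];t=c['tvec'].reshape(3)
    v,u=np.mgrid[:480,:640]
    P=np.stack([(u-K[0,2])/K[0,0]*z,(v-K[1,2])/K[1,1]*z,z],-1)-t
    return P@R   # world, R^T p
E
python3 - <<'E'
from h import *
a=snap('top','top0');b=snap('side','side0')
print(monitor.get_obs());print(a['mtx'],a['tvec'],b['tvec'],ctrl.tcp_to_grasp)
E
```

```text
pics
{'time_s': 0.1, 'qpos': array([ 1.24140761e+00,  3.00387994e-01,  1.52145399e+00,  2.82855459e-06,
        1.32072806e+00, -6.66039562e-02]), 'joint_vel': array([-0.00047051,  0.00021301, -0.00255389,  0.00118306,  0.00098295,
       -0.0012968 ]), 'tau': array([ 3.76363823e-03, -5.32637179e+01, -3.53291559e+01,  7.10628228e-02,
        2.34658172e-02, -5.48757200e-06]), 'ee_pos': array([0.14280812, 0.53091279, 0.20498569]), 'eef_rot': array([-3.14061762e+00, -6.77833947e-05,  2.87880716e+00]), 'force': array([ 0.22288315,  0.01057145, -0.0174447 ]), 'moment': array([ 0.00830664,  0.03180423, -0.03245497]), 'grip_force': 0.0, 'grip_width': 0.09451084751127613}
[[514.57340136   0.         317.37175026]
 [  0.         514.57340136 233.49800863]
 [  0.           0.           1.        ]] [-0.01579823  0.54005072  1.41786148] [0.52616963 0.13851809 1.13668696] -0.0188
```

View pics/top0.png

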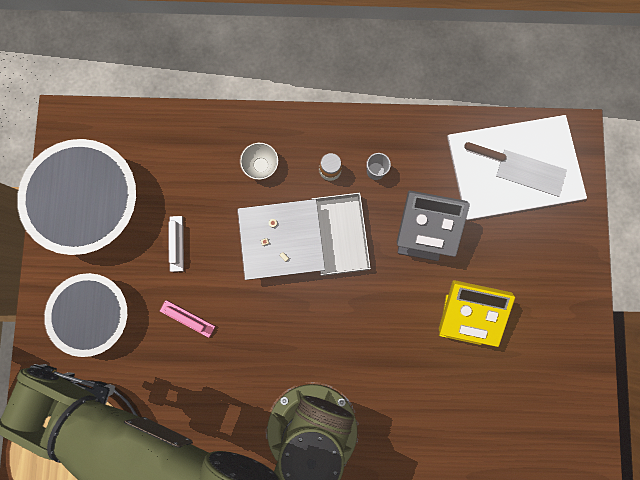

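View pics/side0.png

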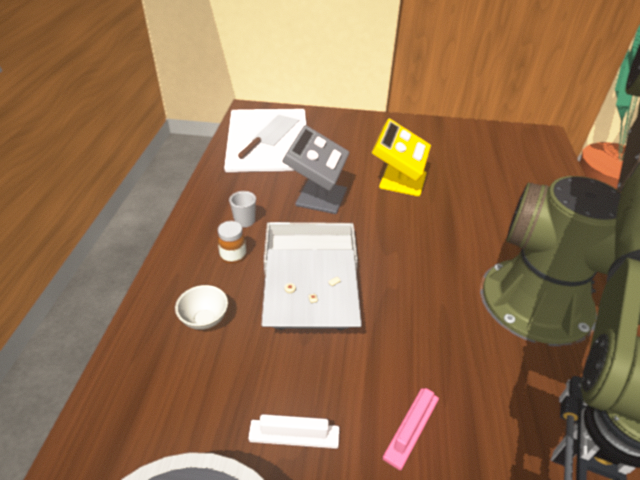

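The top view shows the platter with chips near (273,223), (265,242) and (284,257), and the tray on its right at about (344,235). The white scraper is at (177,244), the grey indicator at (432,225) and the yellow decoy at (478,315). The pink block is a decoy as well.

Run:
```python
from h import *
c=load('top0');P=pts(c);im=c['image'].astype(int)
def rect(name,m,box):
    u0,v0,u1,v1=box; k=np.zeros((480,640),bool);k[v0:v1,u0:u1]=1;k&=m
    q=P[k]; r=cv2.minAreaRect((q[:,:2]*1000).astype(np.float32)); print(name,k.sum(),'med',np.median(q,0).round(4),r)
    return q
z=P[...,2]
rect('counter',abs(z)<.02,(200,300,260,360))
rect('platter',abs(z-.075)<.004,(230,190,322,285))
rect('chips',(z>.0805)&(z<.095),(250,205,300,270))
rect('tray',(z>.035)&(z<.055),(316,185,380,285))
rect('foot',(z>.008)&(z<.03),(160,205,195,280))
rect('rib',(z>.045)&(z<.065),(160,205,195,280))
rect('jar',(z>.08)&(z<.1),(315,145,345,185));rect('cup',(z>.06)&(z<.09),(362,148,394,182));rect('bowl',(z>.04)&(z<.06),(235,135,285,185))
w=(im.min(-1)>215)
n,l,s,ce=cv2.connectedComponentsWithStats((w[:,:]).astype(np.uint8))
for i in range(1,n):
    x,y,ww,hh,A=s[i]
    if A>40 and 395<x<470 and 180<y<265: q=P[l==i];print('key',s[i],ce[i],np.median(q,0).round(4),cv2.minAreaRect((q[:,:2]*1000).astype(np.float32)))
hd=(im.max(-1)<125)&(z>.1)&(z<.25)
q=rect('head',hd,(390,185,475,262))
A=np.c_[q[:,:2],np.ones(len(q))];print('plane',np.linalg.lstsq(A,q[:,2],rcond=None)[0])
for n,b in (('top0',(235,190,325,285)),):
    crop=c['image'][b[1]:b[3],b[0]:b[2],::-1];cv2.imwrite('pics/crop1.png',cv2.resize(crop,None,fx=6,fy=6,interpolation=cv2.INTER_CUBIC))
```

```text
counter 3539 med [ 0.2649  0.2389 -0.001 ] ((265.2052001953125, 241.09188842773438), (164.96055603027344, 172.56661987304688), 1.5966787338256836)
platter 4241 med [0.5183 0.1003 0.0741] ((518.55517578125, 99.80890655517578), (200.03976440429688, 219.7477264404297), 8.48922061920166)
chips 152 med [0.5118 0.1208 0.0828] ((518.865478515625, 113.50505065917969), (173.22157287597656, 103.72795867919922), 10.892210960388184)
tray 288 med [ 0.5495 -0.1167  0.0426] ((543.3607177734375, -67.3144760131836), (220.34912109375, 138.94070434570312), 8.388191223144531)
foot 350 med [0.4959 0.3933 0.0138] ((515.9859619140625, 399.2030944824219), (56.58711242675781, 183.36016845703125), 88.8186264038086)
rib 321 med [0.5035 0.402  0.0528] ((504.25115966796875, 402.84112548828125), (118.51996612548828, 22.03794288635254), 3.849790573120117)
jar 318 med [ 0.733  -0.0333  0.0885] ((733.3146362304688, -32.653892517089844), (56.29973602294922, 53.1865119934082), 1.0492849349975586)
cup 160 med [ 0.7432 -0.1694  0.071 ] ((736.8602294921875, -168.03697204589844), (65.20092010498047, 65.85027313232422), 89
[... 186 characters left out ...]
.38157895 219.        ] [ 0.5676 -0.2697  0.1642] ((568.0640258789062, -270.1786193847656), (23.411609649658203, 20.995094299316406), 89.89323425292969)
key [442 219  11  11  90] [447.15555556 223.7       ] [ 0.5569 -0.3362  0.1639] ((458.6444396972656, -172.71731567382812), (27.667491912841797, 415.45989990234375), 31.237571716308594)
key [416 235  28  12 198] [429.3989899  240.86868687] [ 0.5141 -0.295   0.1413] ((446.111328125, -158.09307861328125), (51.435447692871094, 374.5438232421875), 26.66358184814453)
head 2069 med [ 0.5545 -0.2953  0.1468] ((561.996337890625, -303.2123107910156), (160.37130737304688, 147.527099609375), 80.94564819335938)
plane [ 0.43058988 -0.0883512  -0.11706005]
```

View pics/crop1.png

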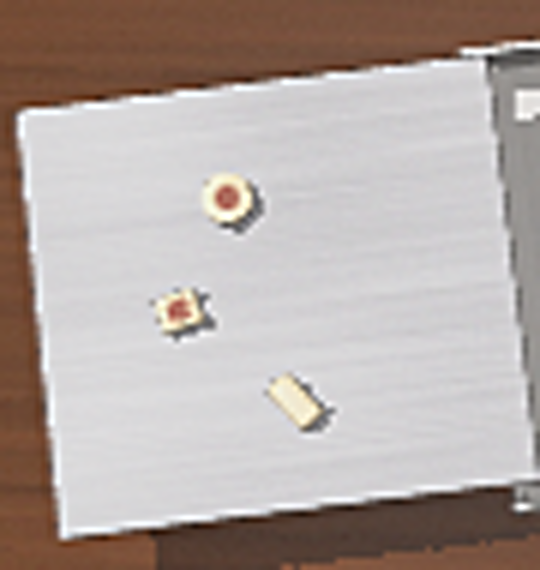

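The enlarged crop shows all three chips well inside the platter: round one top centre, square one to the left and oblong one lower right. Depth gives:
- **Scale:** centre (518.6, 99.8) mm, yaw 8.45°. The sizes match the spec.
- **Scraper:** (504.3, 402.8) mm, yaw 3.85°.
- **Indicator:** yaw about −9.2°, P about 146 mm. The key spacings agree.

I'll move above the scraper now.

Emit:
apply_moves --plan '[0,0,0,-0.11,0,0,0,-0.11,0,0,0,-0.11,-15,-6,0,0,-28,-12,5,0,-28,-12,5,0,-28,-12,5,0,-28,-12,5,0,-28,-12,5,0,-28,-12,5,0,-28,-12,5,0,-28,-12,5,0,-28,-12,5,0,-28,-12,5,0,-28,-12,5,0,-28,-14,5,0,0,0,0,0,0,0,0,0]' --hand 1

```text
time_s: 1.9
ee_pos: [0.5038, 0.402, 0.1449]
eef_rot: [-3.141, -0.001, -3.078]
force: [-0.6, -0.1, -0.5]
grip_width: 0.0941
grip_force: 0.0
```

```bash
cat >> h.py <<'E'
def go(x,y,z,yaw):
    o=monitor.get_obs();p=o['ee_pos'];y0=o['eef_rot'][2]
    d=(np.array([x,y,z])-p)*1000
    yw=np.deg2rad(yaw);X=np.array([np.cos(yw),np.sin(yw)]);Y=np.array([np.sin(yw),-np.cos(yw)])
    print('t',o['time_s'],'pos',p.round(4),'rot',o['eef_rot'].round(4),'F',o['force'].round(2),'| spin first',round(-((yw-y0+np.pi)%(2*np.pi)-np.pi),4),'then',(X@d[:2]).round(1),(Y@d[:2]).round(1),(-d[2]).round(1))
E
python3 - <<'E'
from h import *
go(.5043,.4028,.020,183.85)
c=snap('top','top1');P=pts(c)
k=np.zeros((480,640),bool);k[195:290,150:205]=1
# chips in scale frame
c0=load('top0');P0=pts(c0);th=np.deg2rad(8.45);ex=np.array([np.cos(th),np.sin(th)]);ey=np.array([-np.sin(th),np.cos(th)])
for n,u,v in (('a',273,223),('c',265,241.7),('b',284.5,256.7)):
    d=(P0[int(round(v)),int(round(u)),:2]-[.5186,.0998])*1000;print(n,d@ex,d@ey)
snap('wrist','w1')
E
```

```text
t 1.9 pos [0.5038 0.402  0.1449] rot [-3.1411e+00 -9.0000e-04 -3.0782e+00] F [-0.64 -0.08 -0.46] | spin first -0.0038 then -0.5 0.8 124.9
a 43.57720830893084 15.087948005593013
c -5.651425320689561 42.67915030867879
b -52.57427496275381 -4.17924185563686
```

View pics/w1.png

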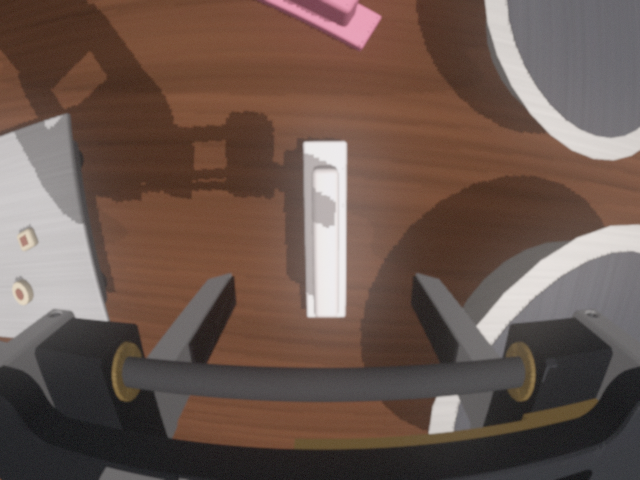

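The wrist view shows the scraper centred between the fingers, with the rib at about (325,240). The white bin is close on the right, so I'll check its clearance before going down.

Run:
```python
from h import *
P=pts(load('top0'))
for u in (128,132,134,136,138,141): print(u,P[195,u].round(3),P[215,u].round(3))
```

```text
128 [0.624 0.519 0.098] [0.568 0.514 0.102]
132 [0.624 0.507 0.102] [ 0.586  0.541 -0.003]
134 [0.624 0.502 0.1  ] [ 0.587  0.537 -0.007]
136 [0.645 0.533 0.   ] [0.585 0.526 0.006]
138 [0.645 0.527 0.001] [0.585 0.522 0.002]
141 [0.645 0.518 0.   ] [ 0.587  0.516 -0.005]
```

Emit:
apply_moves --plan '[-0.5,0.8,20,0,0,0,20,0,0,0,20,0,0,0,20,0,0,0,15,0,0,0,10,0,0,0,10,0,0,0,5,0,0,0,3,0,0,0,0,0]'

```text
time_s: 3.0
ee_pos: [0.5038, 0.4039, 0.0225]
eef_rot: [3.141, 0.0, -3.074]
force: [0.4, 0.3, 0.7]
grip_width: 0.0938
grip_force: 0.0
```

Emit:
apply_moves --plan '[0,0,0,0,0,0,0,0,0,0,0,0,0,0,0,0,0,0,0,0,0,0,0,0,0,0,0,0,0,0,0,0,0,0,0,0,0,0,0,0]' --hand -1 --squeeze 30

```text
time_s: 4.0
ee_pos: [0.5037, 0.4039, 0.0224]
eef_rot: [3.142, -0.0, -3.074]
force: [-0.1, 0.8, 0.0]
grip_width: 0.0197
grip_force: 30.0
```

Emit:
apply_moves --plan '[0,0,5,0,0,0,-15,0,0,0,-25,0,0,0,-30,0,0,0,-30,0,0,0,-30,0,0,0,-15,0,0,0,0,-0.04,0,0,0,-0.04,0,0,0,0]'

```text
time_s: 5.0
ee_pos: [0.5035, 0.4037, 0.1616]
eef_rot: [-3.141, -0.001, -2.994]
force: [-0.0, 0.2, -2.5]
grip_width: 0.02
grip_force: 30.0
```

Run:
```python
from h import *
go(.5055,.1878,.110,188.45)
```

```text
t 5.0 pos [0.5035 0.4037 0.1616] rot [-3.1410e+00 -1.2000e-03 -2.9938e+00] F [-0.02  0.21 -2.51] | spin first 0.0003 then 29.7 -213.8 51.6
```

I mistyped the first row as a 5 mm push down instead of up, so the block may have slid up in the grip. I'll check its height in the grip before wiping.

Emit:
apply_moves --plan '[1.5,-9,0,0,2.5,-18,0,0,2.5,-18,0,0,2.5,-18,0,0,2.5,-18,0,0,2.5,-18,0,0,2.5,-18,0,0,2.5,-18,0,0,2.5,-18,0,0,2.5,-18,0,0,2.5,-18,0,0,2,-15,0,0,1.5,-10,0,0,0,0,10,0,0,0,10,0,0,0,0,0,0,0,0,0]'

```text
time_s: 6.7
ee_pos: [0.5053, 0.1882, 0.1419]
eef_rot: [-3.142, -0.001, -2.994]
force: [-0.1, -0.3, -2.3]
grip_width: 0.0197
grip_force: 30.0
```

Run:
```python
from h import *
go(.5055,.1878,.099,188.45)
c=snap('side','s2');P=pts(c)
im=c['image']
cv2.imwrite('pics/s2c.png',cv2.resize(im[180:380,200:440,::-1],None,fx=3,fy=3))
```

```text
t 6.7 pos [0.5053 0.1882 0.1419] rot [-3.1415e+00 -9.0000e-04 -2.9937e+00] F [-0.08 -0.27 -2.33] | spin first 0.0004 then -0.2 -0.5 42.9
```

View pics/s2c.png

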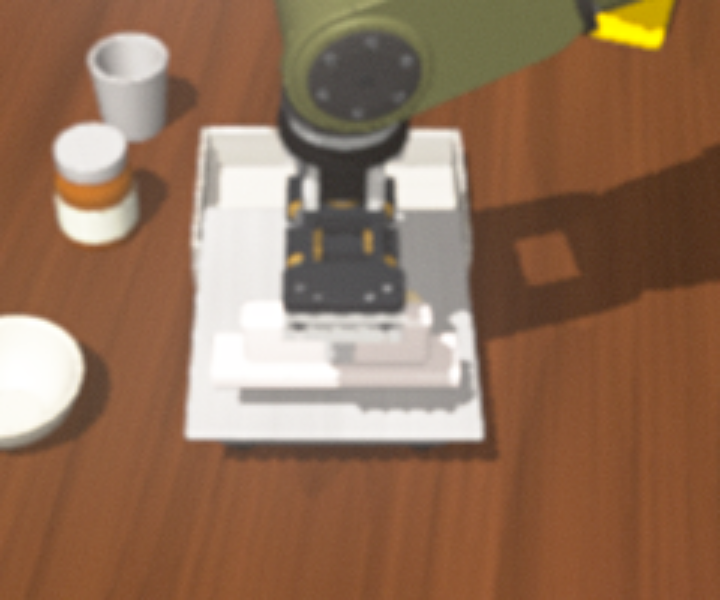

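The block is held level and aligned over the +y end of the platter, with the foot's left end near full-image pixel (275,299) and the rib's left end near (285,286). I'll read the depth there.

Run:
```python
from h import *
P=pts(load('s2'))
th=np.deg2rad(8.45);S=np.array([[np.cos(th),np.sin(th)],[-np.sin(th),np.cos(th)]])
q=P[270:320,262:362].reshape(-1,3);s=(q[:,:2]-[.5186,.0998])@S.T
m=(s[:,1]>.06)&(s[:,1]<.12)&(q[:,2]<.2);q=q[m];s=s[m]
h,e=np.histogram(q[:,2],np.arange(.07,.2,.002));print([(round(a,3),n) for a,n in zip(e,h) if n>5])
m=(abs(s[:,0])>.066)&(q[:,2]>.11);print('foot ends',np.percentile(q[m,2],[10,50,90]),s[m].min(0),s[m].max(0))
for lo,hi in((-.1,-.066),(.066,.1)):
  k=(s[:,0]>lo)&(s[:,0]<hi)&(q[:,2]>.11);print(lo,np.percentile(q[k,2],[50,90,98]),k.sum())
```

```text
[(np.float64(0.072), np.int64(129)), (np.float64(0.074), np.int64(504)), (np.float64(0.076), np.int64(412)), (np.float64(0.078), np.int64(59)), (np.float64(0.122), np.int64(16)), (np.float64(0.124), np.int64(46)), (np.float64(0.126), np.int64(50)), (np.float64(0.128), np.int64(53)), (np.float64(0.13), np.int64(63)), (np.float64(0.132), np.int64(118)), (np.float64(0.134), np.int64(302)), (np.float64(0.136), np.int64(188)), (np.float64(0.138), np.int64(40)), (np.float64(0.14), np.int64(30)), (np.float64(0.142), np.int64(40)), (np.float64(0.144), np.int64(35)), (np.float64(0.146), np.int64(28)), (np.float64(0.148), np.int64(36)), (np.float64(0.15), np.int64(42)), (np.float64(0.152), np.int64(40)), (np.float64(0.154), np.int64(43)), (np.float64(0.156), np.int64(36)), (np.float64(0.158), np.int64(31)), (np.float64(0.16), np.int64(25)), (np.float64(0.162), np.int64(16)), (np.float64(0.164), np.int64(30)), (np.float64(0.166), np.int64(23)), (np.float64(0.168), np.int64(22)), (np.float64(0.17), np.int64(25)), (np.float64(0.172), np.int64(29)), (np.float64(0.174), np.int64(52)), (np.float64(0.176), np.int64(81)), (np.float64(0.178), np.int64(13))]
foot ends [0.12953834 0.13516105 0.13689789] [-0.07969636  0.06992917] [0.08033957 0.10988829]
-0.1 [0.13555038 0.13712237 0.13781767] 118
0.066 [0.13484518 0.13660896 0.1376778 ] 131
```

Emit:
apply_moves --plan '[0,0,8,0,0,0,8,0,0,0,8,0,0,0,6,0,0,0,5,0,0,0,4,0,0,0,2,0,0,0,1,0,0,0,0,0]'

```text
time_s: 7.65
ee_pos: [0.5055, 0.1878, 0.1005]
eef_rot: [-3.142, 0.0, -2.994]
force: [0.2, -0.4, -1.8]
grip_width: 0.02
grip_force: 30.0
```

Emit:
apply_moves --plan '[0,0,1,0,0,0,0,0,0,0,0,0]'

```text
time_s: 7.95
ee_pos: [0.5055, 0.1878, 0.0995]
eef_rot: [3.142, 0.0, -2.994]
force: [0.4, 0.1, -1.9]
grip_width: 0.02
grip_force: 30.0
```

Emit:
apply_moves --plan '[0,0,1,0,0,0,0,0,0,0,0,0]'

```text
time_s: 8.25
ee_pos: [0.5054, 0.1878, 0.0984]
eef_rot: [-3.142, -0.0, -2.994]
force: [-0.5, 0.1, -1.9]
grip_width: 0.0197
grip_force: 30.0
```

Emit:
apply_moves --plan '[0,0,1,0,0,0,0.5,0,0,0,0,0]'

```text
time_s: 8.55
ee_pos: [0.5054, 0.1877, 0.0968]
eef_rot: [-3.142, -0.0, -2.994]
force: [-0.5, 0.8, -1.9]
grip_width: 0.0196
grip_force: 30.0
```

Emit:
apply_moves --plan '[0,0,0.5,0,0,0,0.5,0,0,0,0,0]'

```text
time_s: 8.85
ee_pos: [0.5055, 0.1878, 0.096]
eef_rot: [3.142, 0.0, -2.994]
force: [-0.1, -0.7, -1.1]
grip_width: 0.0199
grip_force: 30.0
```

The foot touches the platter lightly, at about 0.8 N with TCP z at 0.096. I'll back off 0.7 mm and wipe.

Emit:
apply_moves --plan '[0,0,-0.7,0,0,-3,0,0,0,-5,0,0,0,-7,0,0,0,-7,0,0,0,-7,0,0,0,-7,0,0,0,-7,0,0,0,-7,0,0,0,-7,0,0,0,-7,0,0,0,-7,0,0,0,-7,0,0,0,-7,0,0,0,-7,0,0,0,-7,0,0,0,-7,0,0,0,-7,0,0,0,-7,0,0,0,-7,0,0]'

```text
time_s: 10.85
ee_pos: [0.5241, 0.0616, 0.0966]
eef_rot: [-3.142, -0.0, -2.994]
force: [-0.0, -0.1, -2.6]
grip_width: 0.0197
grip_force: 30.0
```

Emit:
apply_moves --plan '[0,-7,0,0,0,-7,0,0,0,-7,0,0,0,-7,0,0,0,-7,0,0,0,-7,0,0,0,-7,0,0,0,-7,0,0,0,-7,0,0,0,-7,0,0,0,-7,0,0,0,-5,0,0,0,-3,0,0,0,0,0,0,0,0,0,0]'

```text
time_s: 12.35
ee_pos: [0.5365, -0.0218, 0.0966]
eef_rot: [3.142, -0.0, -2.994]
force: [0.9, -0.3, -1.5]
grip_width: 0.0194
grip_force: 30.0
```

Run:
```python
from h import *
go(.5186+.0171,.0998-.115,.0966,188.45)
c=snap('side','s3');im=c['image']
t=snap('top','t3')['image']
a=cv2.resize(im[190:370,210:410,::-1],(600,540));b=t[180:290,230:390,::-1]
cv2.imwrite('pics/s3c.png',a)
```

```text
t 12.35 pos [ 0.5365 -0.0218  0.0966] rot [ 3.1416 -0.     -2.9943] F [ 0.85 -0.3  -1.5 ] | spin first -0.0002 then -0.2 6.7 0.0
```

View pics/s3c.png

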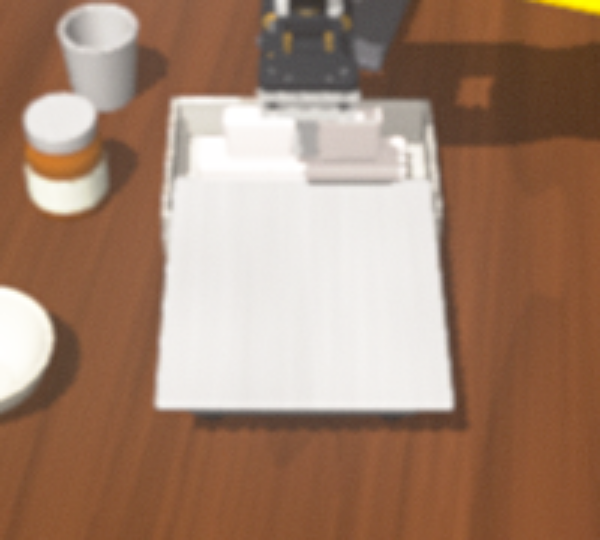

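The platter is clear and the foot is past its edge. Next I'll lift the scraper and take it back to the counter.

Emit:
apply_moves --plan '[0,0,-10,0,0,0,-25,0,0,0,-25,0,0,10,0,0,0,20,0,0,0,25,0,0,0,25,0,0,0,25,0,0,0,25,0,0,0,25,0,0,0,25,0,0,0,25,0,0,0,25,0,0,0,25,0,0,0,25,0,0,0,25,0,0,0,25,0,0,0,25,0,0,0,15,0,0]'

```text
time_s: 14.35
ee_pos: [0.4811, 0.3459, 0.1557]
eef_rot: [-3.141, -0.001, -2.993]
force: [-0.4, 0.3, -2.4]
grip_width: 0.0198
grip_force: 30.0
```

Run:
```python
from h import *
go(.500,.390,.0265,188.45)
c=snap('top','t4');P=pts(c);z=P[...,2];k=np.zeros(z.shape,bool);k[185:285,312:380]=1
th=np.deg2rad(8.45);S=np.array([[np.cos(th),np.sin(th)],[-np.sin(th),np.cos(th)]])
cv2.imwrite('pics/t4c.png',cv2.resize(c['image'][180:290,225:385,::-1],None,fx=4,fy=4,interpolation=cv2.INTER_CUBIC))
```

```text
t 14.35 pos [0.4811 0.3459 0.1557] rot [-3.1414e+00 -1.0000e-03 -2.9931e+00] F [-0.35  0.3  -2.37] | spin first 0.001 then -25.2 40.9 129.2
```

View pics/t4c.png

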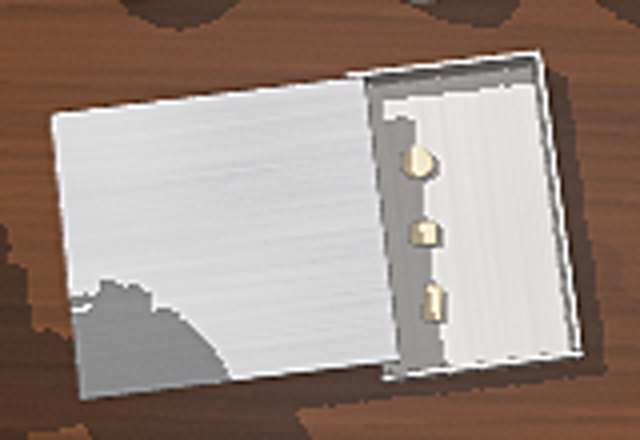

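All three chips lie in the tray, at crop pixels (419,163), (425,233) and (433,300). Now I'll put the scraper down.

Emit:
apply_moves --plan '[-8,14,0,0,-10,16,0,0,-7,11,0,0,0,0,15,0,0,0,20,0,0,0,20,0,0,0,20,0,0,0,20,0,0,0,15,0,0,0,10,0,0,0,6,0,0,0,3,0,0,0,0,0]'

```text
time_s: 15.7
ee_pos: [0.5011, 0.3883, 0.0278]
eef_rot: [3.141, 0.0, -2.994]
force: [-0.6, 0.9, -2.0]
grip_width: 0.0197
grip_force: 30.0
```

Emit:
apply_moves --plan '[0,0,1.5,0,0,0,1.5,0,0,0,1,0,0,0,0,0]'

```text
time_s: 16.1
ee_pos: [0.501, 0.3883, 0.0236]
eef_rot: [-3.142, 0.0, -2.994]
force: [-0.8, -0.8, -0.7]
grip_width: 0.0199
grip_force: 30.0
```

Emit:
apply_moves --plan '[0,0,0.7,0,0,0,0,0,0,0,0,0]'

```text
time_s: 16.4
ee_pos: [0.501, 0.3883, 0.023]
eef_rot: [3.142, 0.0, -2.994]
force: [-0.3, 0.2, -1.9]
grip_width: 0.0195
grip_force: 30.0
```

Emit:
apply_moves --plan '[0,0,0.7,0,0,0,0,0,0,0,0,0]'

```text
time_s: 16.7
ee_pos: [0.501, 0.3883, 0.0222]
eef_rot: [3.142, -0.0, -2.994]
force: [0.9, -0.4, -1.7]
grip_width: 0.0196
grip_force: 30.0
```

Emit:
apply_moves --plan '[0,0,0.7,0,0,0,0,0,0,0,0,0]'

```text
time_s: 17.0
ee_pos: [0.501, 0.3883, 0.0215]
eef_rot: [3.142, -0.0, -2.994]
force: [-0.6, -0.7, -2.2]
grip_width: 0.0198
grip_force: 30.0
```

Emit:
apply_moves --plan '[0,0,0.5,0,0,0,0,0,0,0,0,0]'

```text
time_s: 17.3
ee_pos: [0.501, 0.3884, 0.0212]
eef_rot: [3.141, 0.0, -2.994]
force: [-2.0, -1.1, 0.2]
grip_width: 0.0197
grip_force: 30.0
```

Contact with the counter, so I'll release, rise and head for the indicator.

Emit:
apply_moves --plan '[0,0,0,0,0,0,0,0,0,0,0,0,0,0,0,0,0,0,0,0,0,0,0,0,0,0,0,0,0,0,-10,0,0,0,-20,0,0,0,-40,0,0,0,-40,0,0,0,-40,0,0,0,-40,0,0,0,-35,0]' --hand 1

```text
time_s: 18.7
ee_pos: [0.5009, 0.3882, 0.2493]
eef_rot: [3.141, 0.002, -2.994]
force: [0.4, -0.9, -0.0]
grip_width: 0.0939
grip_force: 0.0
```

Run:
```python
from h import *
c=snap('top','t5');P=pts(c);z=P[...,2]
k=np.zeros(z.shape,bool);k[205:290,150:215]=1
for lo,hi in((.046,.062),(.009,.02)):
  q=P[k&(z>lo)&(z<hi)];print(np.median(q,0).round(4),cv2.minAreaRect((q[:,:2]*1000).astype(np.float32)))
P=pts(load('top0'))
# key positions
im=load('top0')['image'].astype(int);w=im.min(-1)>215
th=np.deg2rad(-9.2);ex=np.array([np.cos(th),np.sin(th)]);ey=np.array([-np.sin(th),np.cos(th)])
n,l,s,ce=cv2.connectedComponentsWithStats(w.astype(np.uint8))
W=[]
for i in range(1,n):
    x,y,ww,hh,A=s[i]
    if A>40 and 395<x<470 and 180<y<265:
        q=P[l==i];q=q[(q[:,2]>.12)]; a=np.c_[q@np.r_[ex,0],q@np.r_[ey,0]]
        print(len(q),[np.round((a[:,j].min()+a[:,j].max())/2*ex*0,0) for j in()], ((a.min(0)+a.max(0))/2).round(4),np.ptp(a,axis=0).round(4),np.median(q,0).round(4))
hd=(im.max(-1)<125)&(P[...,2]>.1)&(P[...,2]<.25);kk=np.zeros(z.shape,bool);kk[185:262,390:475]=1
g=P[hd&kk];
for _ in range(4):
    A=np.c_[g[:,:2],np.ones(len(g))];co=np.linalg.lstsq(A,g[:,2],rcond=None)[0];r=A@co-g[:,2];g=g[abs(r)<max(.003,1.5*r.std())]
print(co,np.degrees(np.arctan2(co[1],co[0])),np.degrees(np.arctan(np.hypot(*co[:2]))),len(g))
for X in((.482,-.345),(.5,-.4)):pass
go(.545,-.300,.25,170.8)
```

```text
[0.4837 0.3828 0.0529] ((499.61328125, 387.2392883300781), (115.39126586914062, 22.240346908569336), 8.340959548950195)
[0.5036 0.3756 0.0132] ((501.77679443359375, 379.500732421875), (159.640869140625, 24.107595443725586), 5.994124412536621)
76 [] [ 0.6042 -0.1759] [0.0223 0.0238] [ 0.5676 -0.2697  0.1642]
90 [] [ 0.4756 -0.1014] [0.2811 0.3067] [ 0.5569 -0.3362  0.1639]
198 [] [ 0.45   -0.0963] [0.2298 0.2966] [ 0.5141 -0.295   0.1413]
[ 0.47591923 -0.07811222 -0.13768635] -9.320804712685169 25.747403176655048 1224
t 18.75 pos [0.502  0.389  0.2555] rot [ 3.1374  0.0087 -2.9944] F [ 1.67 -0.5   5.36] | spin first 0.3078 then -152.6 -673.2 5.5
```

The scraper is upright at (500, 387) mm, clear of the scale. The three keys agree on the indicator origin at (545.0, −300.1) mm with P about 145.9 mm. Next I'll shut the fingers and travel there.

Emit:
apply_moves --plan '[0,0,0,0.1027,0,0,0,0.1027,0,0,0,0.1027,-5,-20,0,0,-9,-40,0,0,-9,-40,0,0,-9,-40,0,0,-9,-40,0,0,-9,-40,0,0,-9,-40,0,0,-9,-40,0,0,-9,-40,0,0,-9,-40,0,0,-9,-40,0,0,-9,-40,0,0,-9,-40,0,0,-9,-40,0,0,-9,-40,0,0,-9,-40,0,0,-9,-40,0,0]' --hand -1 --squeeze 20

```text
time_s: 20.75
ee_pos: [0.5421, -0.2887, 0.2467]
eef_rot: [-3.141, 0.001, 2.981]
force: [0.2, 0.5, -0.1]
grip_width: 0.0005
grip_force: 0.0
```

Emit:
apply_moves --plan '[-9,-30,0,0,-5,-17,0,0,0,0,0,0,0,0,0,0,0,0,0,0]'

```text
time_s: 21.25
ee_pos: [0.5487, -0.3347, 0.2465]
eef_rot: [-3.142, 0.0, 2.982]
force: [-0.3, -0.1, 0.7]
grip_width: 0.0003
grip_force: 0.0
```

Run:
```python
from h import *
go(.5499,-.3354,.175,170.8)
snap('wrist','w6')
```

```text
t 21.25 pos [ 0.5487 -0.3347  0.2465] rot [-3.1416e+00  4.0000e-04  2.9815e+00] F [-0.26 -0.1   0.73] | spin first 0.0005 then -1.3 -0.5 71.5
```

View pics/w6.png

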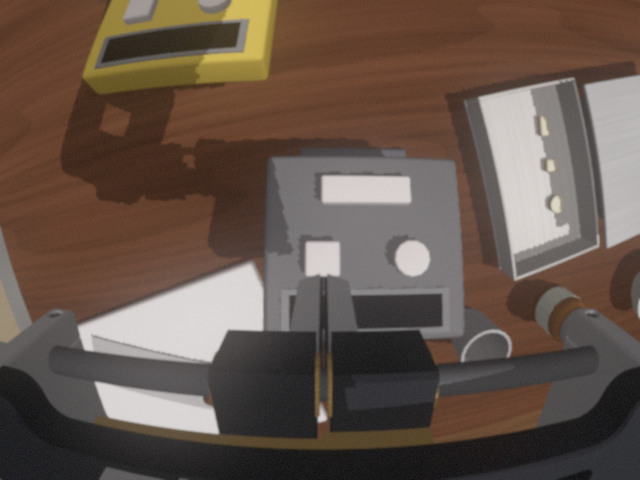

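The shut fingertips, near (323,280), line up sideways with the square key at (322,257). I'll descend.

Emit:
apply_moves --plan '[-1.3,-0.5,15,0,0,0,20,0,0,0,18,0,0,0,10,0,0,0,5,0,0,0,3,0,0,0,0,0]'

```text
time_s: 22.0
ee_pos: [0.5499, -0.3364, 0.1752]
eef_rot: [-3.141, 0.0, 2.981]
force: [0.7, -1.1, -1.0]
grip_width: 0.0008
grip_force: 0.0
```

Emit:
apply_moves --plan '[0,0,3,0,0,0,3,0,0,0,2,0,0,0,1,0,0,0,0,0]'

```text
time_s: 22.5
ee_pos: [0.5499, -0.3364, 0.1661]
eef_rot: [-3.141, 0.0, 2.981]
force: [0.3, 0.5, 1.1]
grip_width: 0.0005
grip_force: 0.4
```

Emit:
apply_moves --plan '[0,0,1,0,0,0,0,0,0,0,0,0]'

```text
time_s: 22.8
ee_pos: [0.5499, -0.3365, 0.1652]
eef_rot: [-3.141, 0.0, 2.981]
force: [0.3, -0.7, 1.2]
grip_width: 0.0005
grip_force: 0.7
```

Emit:
apply_moves --plan '[-0.42,0,0.9,0,-0.42,0,0.9,0,0,0,0,0]'

```text
time_s: 23.1
ee_pos: [0.5508, -0.3366, 0.1633]
eef_rot: [-3.141, 0.0, 2.981]
force: [0.7, -0.4, 3.4]
grip_width: 0.0001
grip_force: 1.4
```

Emit:
apply_moves --plan '[-0.42,0,0.9,0,-0.42,0,0.9,0,0,0,0,0]'

```text
time_s: 23.4
ee_pos: [0.5516, -0.3367, 0.1615]
eef_rot: [-3.142, 0.0, 2.981]
force: [1.1, -0.3, 5.1]
grip_width: 0.0005
grip_force: 2.1
```

Emit:
apply_moves --plan '[-0.42,0,0.9,0,0,0,0,0]'

```text
time_s: 23.6
ee_pos: [0.5519, -0.3368, 0.1611]
eef_rot: [-3.141, 0.0, 2.981]
force: [-1.5, 2.4, 8.3]
grip_width: 0.0006
grip_force: 3.9
```

Emit:
apply_moves --plan '[-0.2,0,0.4,0,0,0,0,0,0,0,0,0]'

```text
time_s: 23.9
ee_pos: [0.5521, -0.3369, 0.1609]
eef_rot: [-3.141, 0.0, 2.981]
force: [-2.9, 1.9, 9.6]
grip_width: 0.0006
grip_force: 5.1
```

The square key is hard against its stop at 9.6 N. I'll back off and go over the round key.

Emit:
apply_moves --plan '[0.4,0,-1,0,0.8,0,-2,0,0.8,0,-3,0,0,0,-8,0,0,0,-11,0,0,10,0,0,0,18,0,0,0,20,0,0,0,14,0,0,0,6,0,0,0,0,0,0,0,0,0,0]'

```text
time_s: 25.1
ee_pos: [0.561, -0.2695, 0.1851]
eef_rot: [-3.141, 0.0, 2.981]
force: [-0.6, 0.5, 0.8]
grip_width: 0.0003
grip_force: 0.0
```

Run:
```python
from h import *
go(.5608,-.2683,.168,170.8)
```

```text
t 25.1 pos [ 0.561  -0.2695  0.1851] rot [-3.1415  0.      2.9808] F [-0.65  0.5   0.84] | spin first -0.0002 then 0.4 1.1 17.1
```

Emit:
apply_moves --plan '[0.4,1.1,6,0,0,0,6,0,0,0,4,0,0,0,2,0,0,0,1,0,0,0,0,0]'

```text
time_s: 25.7
ee_pos: [0.5608, -0.2683, 0.1662]
eef_rot: [-3.142, -0.0, 2.981]
force: [-1.1, -1.0, 1.3]
grip_width: 0.0006
grip_force: 0.4
```

Emit:
apply_moves --plan '[-0.42,0,0.9,0,-0.42,0,0.9,0,0,0,0,0]'

```text
time_s: 26.0
ee_pos: [0.5616, -0.2684, 0.1644]
eef_rot: [-3.141, -0.0, 2.981]
force: [-1.0, 0.1, 0.5]
grip_width: 0.0001
grip_force: 1.0
```

Emit:
apply_moves --plan '[-0.42,0,0.9,0,-0.42,0,0.9,0,0,0,0,0]'

```text
time_s: 26.3
ee_pos: [0.5625, -0.2685, 0.1626]
eef_rot: [-3.141, 0.0, 2.981]
force: [-2.3, -1.0, 2.5]
grip_width: 0.0004
grip_force: 1.7
```

Emit:
apply_moves --plan '[-0.42,0,0.9,0,-0.2,0,0.4,0,0,0,0,0]'

```text
time_s: 26.6
ee_pos: [0.5631, -0.2686, 0.1614]
eef_rot: [-3.141, 0.0, 2.981]
force: [-2.4, -1.3, 4.0]
grip_width: 0.0006
grip_force: 2.5
```

Emit:
apply_moves --plan '[-0.2,0,0.5,0,0,0,0,0,0,0,0,0]'

```text
time_s: 26.9
ee_pos: [0.5632, -0.2686, 0.1611]
eef_rot: [-3.141, 0.0, 2.981]
force: [-3.6, -0.2, 6.7]
grip_width: 0.0005
grip_force: 4.0
```

Emit:
apply_moves --plan '[-0.2,0,0.5,0,0,0,0,0,0,0,0,0]'

```text
time_s: 27.2
ee_pos: [0.5633, -0.2687, 0.161]
eef_rot: [-3.141, 0.0, 2.981]
force: [-6.7, 0.5, 8.5]
grip_width: 0.0004
grip_force: 5.6
```

The round key is down on its stop. I'll release it and move over the bar key.

Emit:
apply_moves --plan '[0.4,0,-1,0,0.8,0,-2,0,0.8,0,-3,0,0,0,-8,0,0,0,-11,0,10,-7,0,0,15,-10,0,0,15,-10,0,0,7,-6,0,0,2,-1,0,0,0,0,0,0,0,0,0,0]'

```text
time_s: 28.4
ee_pos: [0.5081, -0.2938, 0.1852]
eef_rot: [3.142, 0.0, 2.981]
force: [0.2, 0.2, 1.5]
grip_width: 0.0006
grip_force: 0.0
```

Run:
```python
from h import *
go(.5071,-.2940,.1435,170.8)
```

```text
t 28.4 pos [ 0.5081 -0.2938  0.1852] rot [3.1416e+00 1.0000e-04 2.9810e+00] F [0.23 0.22 1.52] | spin first 0.0 then 0.9 -0.4 41.7
```

Emit:
apply_moves --plan '[0.9,-0.4,10,0,0,0,12,0,0,0,9,0,0,0,5,0,0,0,3,0,0,0,2,0,0,0,0.7,0,0,0,0,0]'

```text
time_s: 29.2
ee_pos: [0.5068, -0.2943, 0.1438]
eef_rot: [-3.141, 0.0, 2.981]
force: [-0.0, 0.1, 0.2]
grip_width: 0.0007
grip_force: 0.1
```

Emit:
apply_moves --plan '[-0.42,0,0.9,0,-0.42,0,0.9,0,0,0,0,0]'

```text
time_s: 29.5
ee_pos: [0.5076, -0.2944, 0.1419]
eef_rot: [-3.141, 0.0, 2.981]
force: [-0.6, 0.3, 2.7]
grip_width: 0.0
grip_force: 0.9
```

Emit:
apply_moves --plan '[-0.42,0,0.9,0,-0.42,0,0.9,0,0,0,0,0]'

```text
time_s: 29.8
ee_pos: [0.5085, -0.2946, 0.14]
eef_rot: [-3.142, 0.0, 2.981]
force: [-0.7, -0.5, 2.9]
grip_width: 0.0003
grip_force: 1.6
```

Emit:
apply_moves --plan '[-0.42,0,0.9,0,-0.2,0,0.5,0,0,0,0,0]'

```text
time_s: 30.1
ee_pos: [0.5091, -0.2947, 0.1386]
eef_rot: [-3.141, 0.0, 2.981]
force: [-0.4, 0.5, 3.7]
grip_width: 0.0003
grip_force: 2.2
```

Emit:
apply_moves --plan '[-0.2,0,0.5,0,0,0,0,0,0,0,0,0]'

```text
time_s: 30.4
ee_pos: [0.5093, -0.2947, 0.1384]
eef_rot: [-3.141, 0.0, 2.981]
force: [-2.2, 0.4, 6.9]
grip_width: 0.0006
grip_force: 3.3
```

Emit:
apply_moves --plan '[-0.2,0,0.5,0,0,0,0,0,0,0,0,0]'

```text
time_s: 30.7
ee_pos: [0.5094, -0.2948, 0.1382]
eef_rot: [-3.141, 0.0, 2.981]
force: [-3.9, 1.6, 9.4]
grip_width: 0.0007
grip_force: 4.9
```

Emit:
apply_moves --plan '[0.4,0,-1,0,0.8,0,-2,0,0.8,0,-3,0,0,0,-10,0,0,0,-20,0,0,0,-30,0,0,0,-30,0,0,0,0,0,0,0,0,0,0,0,0,0]'

```text
time_s: 31.7
ee_pos: [0.5071, -0.2941, 0.2325]
eef_rot: [3.141, -0.002, 2.981]
force: [1.1, 0.4, 0.9]
grip_width: 0.0004
grip_force: 0.0
```

Run:
```python
from h import *
c=snap('side','s9');d=snap('top','t9')
s=c['image'][:,:,::-1];cv2.imwrite('pics/fin.png',s)
```

View pics/fin.png

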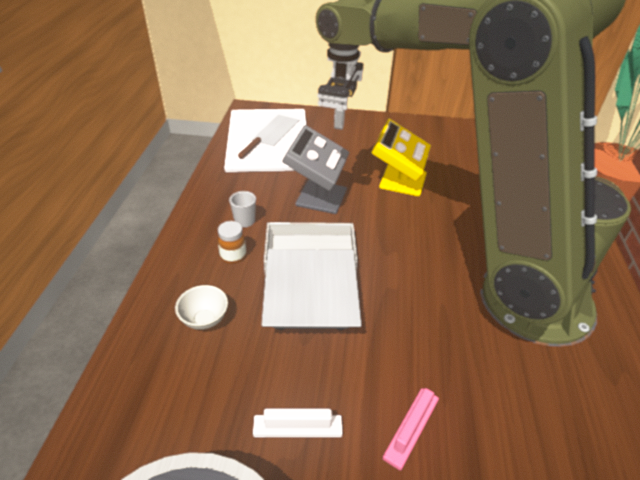

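The final view shows the platter clear, the scraper upright at (297,423), and the jar, bowl and cup in their places. The tool is clear of everything, so I'll hand in.

```bash
python3 -c "
from station import ctrl
print(ctrl.hand_in())"
```

```text
the job is handed in; nothing more can be done
None
```

The job is handed in at about 32 s: all three chips are in the tray, the scraper stands upright on the counter clear of the scale and tray, and the square, round and bar keys were each pushed to their stop in that order (about 9–11 N) and released; one mistyped move pressed the scraper up to 5 mm toward the counter just after I gripped it, peak force not recorded, and it slid about 2 mm in the grip.

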